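Open the lift-and-slide hatch of a reactor parts well

ROBOT

A 6-joint arm with a two-finger parallel gripper is mounted at the origin on the work surface. World frame = base frame: x ahead of the robot, y to its left, z up, the work surface at z = 0. Lengths are in m, angles in degrees, forces in N, time in s.
With the tool pointing down it reaches from about 0.375 to 0.9 m from the base axis. Payload 3.1 kg.
Tool frame: the origin (TCP) lies on the centre line of the jaws, within the pads' length; the fingertips stand 11 mm ahead of it and the grasp point (between the pads) lies 8 mm behind it; z points along the fingers, y is the line along which they close (so a half turn about z gives the same grasp; the last joint's range is limited). The gripper opens to 87 mm and grips with 3 to 60 N. Pads are 19 mm wide; open, the fingers measure 117 mm over their backs; the gripper's body (75 mm by 190 mm) begins 51 mm behind the grasp point.
Start: joints at [-81.045, 30.224, 82.088, -0, 67.689, -10.227], TCP at [0.205, -0.59, 0.234] pointing down, gripper open.
Joint ranges: [-176.69, 176.69], [-43.24, 126.21], [12.49, 139.97], [-82, 262], [0, 151.66], [-163.58, 163.58]. Speed limits (degrees/s): [159.86, 159.86, 180, 180, 180, 180].

INTERFACE

Orientations are given as [roll, pitch, yaw] about the fixed x, y, z axes, in that order (R = Rz(yaw) Ry(pitch) Rx(roll)).
In Python, from bench import env gives the robot as it stands. Calls block until the motion is done:
- env.movep(position, orientation): joint-space move of the TCP to a pose.
- env.move_linear(position, attitude=None, max_speed=0.15, max_force=None): straight line of the TCP; attitude=None keeps the orientation; max_speed is the mean speed in m/s. With max_force (N) it stops when the force on the tool has changed by that much, and returns True; else False.
- env.set_joints(angles): joint-space move.
- env.open_gripper() and env.grab(f_grip=None): open the fingers fully, or close them until they stop; f_grip is the grip in N (None keeps the last).
- env.hold(seconds).
- env.solve_ik(position, orientation): joint angles nearest the present ones, or None.
- env.observe(): the state.
- env.get_image(name): name is "side" or "top" or "wrist"; returns (picture, depth): 480x640x3 uint8, red, green, blue; 480x640 float32, m along the optical axis (not along the pixel's ray), 0 where there is no reading.
- env.get_calibration(name): a dict with "camera_matrix" (3x3 intrinsics, pixels), "extrinsics" (4x4, takes a point from camera to world coordinates); the wrist camera has in their place "tool_from_camera" (4x4, takes a point from camera to tool coordinates, whose origin is the TCP and whose axes are the flange's). Camera axes: x right, y down, z forward; pixel columns grow to the right and rows downward; lengths in m; the calibration is good to about 2 mm. A picture is of the moment at which its call begins: read the wrist's pose just before it. get_calibration takes no time and is no camera call.
A pose or a line that the arm cannot do raises env.Unreachable and nothing moves.
- env.sign_off(): hands the job in; it is judged then, once.
The state is a dict: "time": time; "qpos": joint angles; "qd": joint speeds; "joint_torque": joint torques, N m; "position": TCP position; "tcp_rot": TCP orientation; "contact_force": force on the tool from outside, world axes, zero at the start; "wrist_torque": the same for the moment, N m; "grip_width": opening from 0.0 (shut) to 1.0 (fully open); "grasp_force": force on a finger pad.
Only numpy, scipy, OpenCV 4.12 (cv2) and the standard library are available. Lean on these libraries where they do the work, as an engineer would, in place of code of your own. Each camera call takes 0.05 s, during which the arm holds its last target. There are 200 camera calls.

TASK

Open the parts well on the lab bench: press the hatch's tail down behind the red rib so that its leading edge rocks up off the seat, slide it forward onto the step while it is held up, then push it along its channels until it is fully home against the rubber end stop, lying level, and let go. Do it gently, without forcing the hatch against its housing, and leave the glassware and tools around it where they are.

Things in the scene. Friction and masses are not known exactly. Their poses are not given: they have to be found in the camera images.
- well: Fixed steel housing with blue lips on both long sides, 190 (x) by 320 (y) by 93 mm high. Origin: centre of its underside; z up. The hatch opens towards the housing's own +y, in two channels under the lips. The end wall behind the hatch's tail reaches only z = 68 mm (y = -160 to -146.5 mm).
- seat (a point): middle of the hatch's seat, housing frame (0, -60, 60) mm: a recess from y = -146.5 to +26.5 mm whose ledges, at z = 60 mm, begin only at y = -95 mm: the hatch's tail overhangs the open well behind them, and rocks on their rear ends. At y = +26.5 mm a step 8 mm high leads up to the level channel floor, z = 68 mm.
- lip (a point): middle of one lip's underside over the seat, at its inner edge: housing frame (68, -60, 80.5) mm. The lips are 5 mm thick, overlap the hatch's sides by 12 mm and leave a slot 136 mm wide. Over the seat the hatch's edges can rise at most 12.5 mm before they meet the lips; beyond y = +30 mm the lips are 7.5 mm higher (top z = 93 mm).
- stop_face (a point): middle of the foot of the rubber end stop's face, housing frame (0, 145, 68) mm; the stop is 15 mm long, its top at z = 82.5 mm. Level and against it, the hatch's origin is at (0, 60, 68) mm in the housing's frame.
- hatch: Loose white polymer plate, 160 (x) by 170 (y) by 8 mm, 0.26 to 0.48 kg. Origin: centre of its underside; y along the housing's y. Closed, it lies in the seat, top flush with the channel floor. Only its leading (+y) edge must be raised over the 8 mm step; once 5 mm past the step it rests there, and pushed on by the rib the plate climbs and levels itself (its tail rises 8 mm).
- lead_edge (a point): middle of the lower leading (+y) edge of the hatch, hatch frame (0, 85, 0) mm. It rises 3.6 mm for each mm that the press pad is pushed down.
- press_pad (a point): middle of the dark pad on top of the hatch's tail, hatch frame (0, -68, 8) mm; free plate from the rib to the tail's edge (y = -52 to -85 mm). Pressed here it rocks at 3 to 7 N: the pad sinks 2.2 mm to bring the leading edge level with the step, 3.4 mm until the lips stop it (felt at about 11 N). Let go, it falls back.
- rib (a point): middle of the top of the red rib, hatch frame (0, -48, 32) mm: 100 mm along x, 8 mm thick (y = -52 to -44 mm), standing 24 mm above the plate's top. Pushed towards +y on its rear face, it slides the hatch (a few N; friction about 0.3 on the steel). Over the first 80 mm the rib climbs about 1 mm per 10 mm; let the tool rise with it.
- jar: bystander: amber jar, 64 mm across, 95 mm high, blue cap; origin under its centre
- beaker: bystander: glass beaker, 72 mm across, 90 mm high; origin under its centre
- wrench: bystander: steel wrench, 180 mm long, lying on the bench along its x; origin on its underside
- gasket_ring: bystander: brass gasket ring, 100 mm across, 12 mm high; origin under its centre
- dish: bystander: white dish, 100 mm across, 30 mm high; origin under its centre
- solvent: bystander: white bottle with red cap, 60 mm across, 160 mm high; origin under its centre
Things that resemble listed ones, but are neither listed nor needed, are in the scene too. What is meant by the hatch is not brown, and is the smaller of those in its own colour.

How it is judged (in metres and radians):
On the way:
1. the hatch's leading edge has been raised off the seat, to the height of the channel floor (z of lead_edge in the frame of well above 0.0675 m), for 0.1 s.
At the end, for the whole second after the job is handed in: The hatch lies in its channels on the raised channel floor (height within 3 mm, tilt under 0.03 rad), within 5 mm of the end stop, at rest and let go (y of hatch in the frame of well above 0.055 m and z of hatch in the frame of well between 0.0665 and 0.071 m and angle between hatch's own z axis and vertical below 0.03 rad and linear speed of hatch below 0.01 m/s); the robot touches nothing.
It fails at once if the hatch is forced against its housing (over 60 N) (contact force between hatch and well above 60 N).
It fails at once if a bystander is shifted by more than 20 mm (distance of any of jar, beaker, wrench, gasket_ring, dish, solvent from where it was at the start of the episode above 0.02 m).
It also fails if it takes over 51 s, if anything falls off the work surface, if the arm or the gripper's body presses on something with over 40 N, if the wrist force passes 120 N, or if a joint passes its speed limit or range.

## Working session

There is one attempt and no reset: what is moved stays moved. The work goes in short steps, each a Python script; the robot and the scene stay as the last script left them, time stands still between calls to the robot, and variables do not carry over. Pictures are saved under pics/ and viewed, at most 10 in all, crops included, and the job is handed in when it is done.

```bash
mkdir -p pics; ls; python3 - <<'E'
from bench import env
import numpy as np,cv2
for n in ["top","side"]:
    p,d=env.get_image(n); c=env.get_calibration(n)
    cv2.imwrite(f"pics/{n}0.png",p[:,:,::-1]); np.savez(f"{n}0.npz",p=p,d=d,K=c["camera_matrix"],E=c["extrinsics"])
    print(n,np.round(c["camera_matrix"],1).tolist(),np.round(c["extrinsics"],3).tolist())
s=env.observe();print({k:np.round(v,3).tolist() for k,v in s.items()})
E
```

```text
pics
top [[550.9, 0.0, 322.5], [0.0, 550.9, 245.7], [0.0, 0.0, 1.0]] [[0.015, -0.994, 0.104, 0.431], [-1.0, -0.016, -0.005, -0.009], [0.007, -0.104, -0.995, 1.348], [0.0, 0.0, 0.0, 1.0]]
side [[599.7, 0.0, 310.7], [0.0, 599.7, 249.0], [0.0, 0.0, 1.0]] [[-0.824, -0.362, 0.436, 0.008], [-0.567, 0.537, -0.625, 0.775], [-0.008, -0.762, -0.648, 0.898], [0.0, 0.0, 0.0, 1.0]]
{'time': 0.1, 'qpos': [-81.046, 30.277, 82.149, 0.0, 67.692, -10.228], 'qd': [0.077, -0.101, -0.14, 0.059, -0.027, 0.079], 'joint_torque': [-0.0, -44.099, -17.715, 0.064, 0.053, -0.0], 'position': [0.205, -0.59, 0.233], 'tcp_rot': [-179.884, -0.021, 19.182], 'contact_force': [-0.701, 0.579, -0.759], 'wrist_torque': [0.009, -0.023, -0.002], 'grasp_force': 0.0, 'grip_width': 1.003}
```

View pics/top0.png

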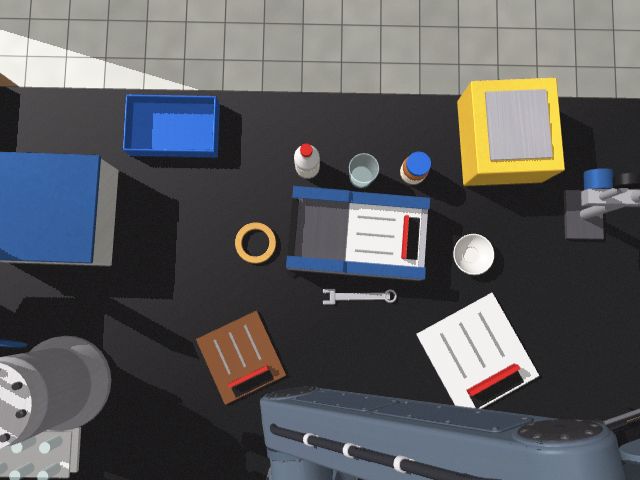

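View pics/side0.png

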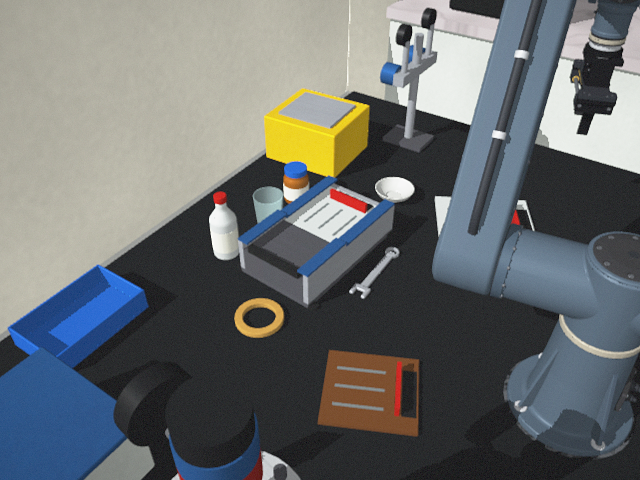

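Candidates: white plate in the housing at top (385,235); brown plate (240,357), ruled out as brown; larger white plate (478,350), ruled out by size. I choose the one in the housing and check it in an enlarged crop.

```bash
python3 - <<'E'
import numpy as np,cv2
z=np.load("top0.npz");p=z["p"]
c=p[175:290,275:440]
cv2.imwrite("pics/crop.png",cv2.resize(c,None,fx=4.8,fy=4.8,interpolation=cv2.INTER_CUBIC)[:,:,::-1])
E
```

```text
(no output)
```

View pics/crop.png

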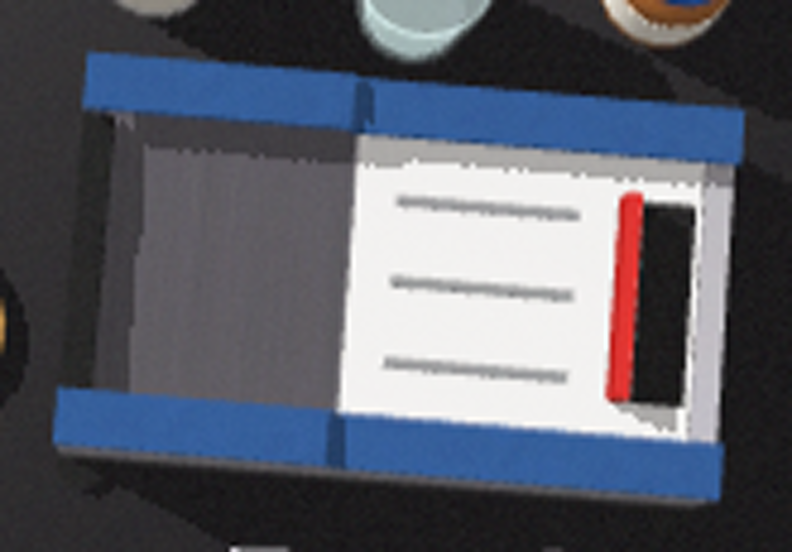

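The crop shows the white hatch seated in the blue-lipped housing. The rib is red at crop x≈625, with the dark pad to its right, so the housing's +y is image left. Next I fit the pose to the lip and rib corners read off the crop.

```bash
cat > h.py <<'E'
import numpy as np, json, os
from scipy.spatial.transform import Rotation as R
TH=15.
def load(): return json.load(open("well.json"))
def toW(p):
    x,y,a=load(); return R.from_euler('z',a).apply(np.array(p)/1000)+[x,y,0]
def toL(P):
    x,y,a=load(); return R.from_euler('z',-a).apply(np.array(P)-[x,y,0])*1000
def rot(sgn):
    a=np.degrees(load()[2])
    # tool z down, tool x along sgn*well y, then lean about well x
    return R.from_euler('z',a,degrees=True)*R.from_euler('x',TH,degrees=True)*R.from_euler('xyz',[180,0,90*sgn],degrees=True)
def rpy(sgn): return rot(sgn).as_euler('xyz',degrees=True)
# lean vectors (well frame): rear-bottom corner of tip relative to TCP, mm
c,s=np.cos(np.radians(TH)),np.sin(np.radians(TH))
REAR=11*np.array([0,s,-c])-9.5*np.array([0,c,s])
FRONT=11*np.array([0,s,-c])+9.5*np.array([0,c,s])
def st(env):
    o=env.observe(); f=R.from_euler('z',-load()[2]).apply(o["contact_force"])
    return toL(o["position"]),f,o
E
python3 - <<'E'
import numpy as np,json
from scipy.optimize import least_squares
from scipy.spatial.transform import Rotation as R
z=np.load("top0.npz");K,E=z["K"],z["E"]
crop=np.array([[88,52],[53,443],[745,110],[720,498],[620,192],[643,195],[630,402],[606,400]],float)
px=(crop+.5)/4.8-.5+[275,175]
# order: lip ends, rib top corners
L=np.array([[95,160,93],[-95,160,93],[95,-160,85.5],[-95,-160,85.5],[50,-104,92],[50,-112,92],[-50,-112,92],[-50,-104,92]])/1000
def proj(v):
    W=R.from_euler('z',v[2]).apply(L)+[v[0],v[1],0]
    C=(W-E[:3,3])@E[:3,:3]; q=C@K.T; return q[:,:2]/q[:,2:]
r=least_squares(lambda v:(proj(v)-px).ravel(),[.45,-.06,-.09])
print(r.x,np.degrees(r.x[2])); print((proj(r.x)-px).round(1).tolist())
json.dump(r.x.tolist(),open("well.json","w"))
from h import *
from bench import env
for s_ in (1,-1):
    for p in ([0,-118,150],[0,0,80]):
        q=env.solve_ik(toW(p),rpy(s_)); print(s_,toW(p).round(3),None if q is None else np.round(q,0))
d=z["d"]
for n,u,v in [("solvent",307,152),("jar",417,160),("beaker",363,160),("dish",473,255)]:
    zz=d[v,u]; P=np.linalg.inv(K)@[u,v,1]*zz; print(n,toL(E[:3,:3]@P+E[:3,3]).round())
E
```

```text
[ 0.59603117 -0.09674337 -0.0696391 ] -3.9900265923102163
[[-0.3, 0.1], [-0.5, 0.3], [-0.1, 0.4], [-0.3, 0.9], [1.1, -0.2], [-0.3, -0.5], [-0.6, -0.6], [1.0, -0.5]]
1 [ 0.588 -0.214  0.15 ] [-36.  38.  83.  14.  68. -39.]
1 [ 0.596 -0.097  0.08 ] [-27.  42.  90.  17.  55. -33.]
-1 [ 0.588 -0.214  0.15 ] [-36.  38.  83.  14.  68. 141.]
-1 [ 0.596 -0.097  0.08 ] [-27.  42.  90.  17.  55. 147.]
solvent [158. 131. 160.]
jar [ 179. -123.   97.]
beaker [182.  -1.  46.]
dish [ -20. -292.   -2.]
```

Fit residuals are about 1 px or less. Now I approach, close the fingers, and touch the rib lightly to find its rear face.

```bash
python3 - <<'E'
from h import *
from bench import env
env.grab(5)
y=-112-7-FRONT[1]
env.movep(toW([0,y,150]),rpy(1))
z=68+6-REAR[2]
print(env.move_linear(toW([0,y,z]),max_speed=.1,max_force=6))
p,f,o=st(env);print(p.round(1),f.round(1),o["time"],o["grip_width"])
f0=f
hit=env.move_linear(toW([0,y+14,z]),max_speed=.015,max_force=2)
p,f,o=st(env);print(hit,p.round(2),(f-f0).round(1),o["time"],"front corner",(p+FRONT).round(1))
pic,d=env.get_image("top")
import cv2; cv2.imwrite("pics/t1.png",cv2.resize(pic[150:300,250:450],None,fx=4,fy=4)[:,:,::-1])
E
```

```text
False
[   0.4 -131.3   87.4] [-0.8 -0.   0.4] 4.325 0.007003409677696523
True [   0.28 -125.19   87.15] [ 0.8 -0.6 -0.2] 4.875 front corner [   0.3 -113.2   79. ]
```

View pics/t1.png

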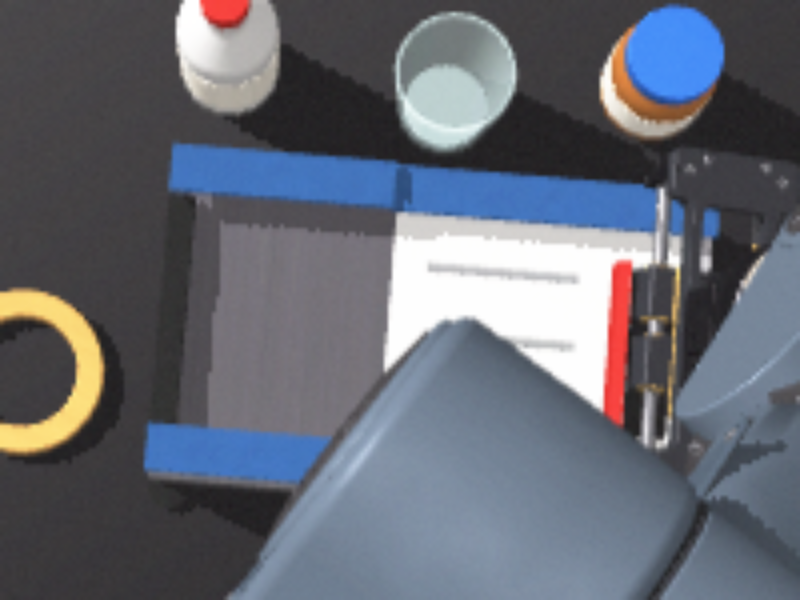

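The picture shows the closed fingers just behind the red rib (crop x≈620–635), centred along it, and all bystanders undisturbed. Next I press in small steps and watch the force.

```bash
python3 - <<'E'
from h import *
from bench import env
p,f,o=st(env); y=p[1]-1.0
env.move_linear(toW([0,y,p[2]]),max_speed=.02); env.hold(.2)
p,f0,o=st(env);print(p.round(2),f0.round(2))
z=83.5
env.move_linear(toW([0,y,z]),max_speed=.03,max_force=5)
while z>74:
    z-=.3; env.move_linear(toW([0,y,z]),max_speed=.01)
    env.hold(.05); F=[];P=[]
    for _ in range(1):
        p,f,o=st(env)
    print(round(z,2),(p+REAR)[1:].round(2),(f-f0).round(1),round(o["time"],2))
    if (f-f0)[2]>8.5: break
np.save("f0.npy",f0); np.save("zc.npy",[y,z])
E
```

```text
[  -0.2  -125.97   86.74] [0.24 0.78 0.14]
83.2 [-132.51   70.14] [-1.3 -1.5 -0.3] 5.94
82.9 [-132.53   69.84] [-0.5 -0.8 -0.6] 6.24
82.6 [-132.48   69.49] [-0.3 -0.4  0.2] 6.54
82.3 [-132.5    69.18] [-0.1 -0.9 -0.9] 6.84
82.0 [-132.51   68.88] [-0.7 -1.  -0.5] 7.14
81.7 [-132.52   68.65] [-0.5 -0.8 -0. ] 7.44
81.4 [-132.49   68.41] [-0.5 -0.2  0.6] 7.74
81.1 [-132.56   68.21] [-2.  -1.   2.8] 8.04
80.8 [-132.6    67.78] [-0.6 -0.6  2.4] 8.34
80.5 [-132.62   67.43] [-1.5 -1.   2. ] 8.64
80.2 [-132.64   67.11] [-1.1 -1.1  3.4] 8.94
79.9 [-132.71   66.84] [-0.7 -1.2  1.9] 9.24
79.6 [-132.67   66.53] [-0.6 -3.2  3.9] 9.54
79.3 [-132.62   66.23] [-1.4 -3.4  2.6] 9.84
79.0 [-132.55   65.94] [-0.1 -2.6  3.2] 10.14
78.7 [-132.55   65.64] [ 0.5 -3.6  2.4] 10.44
78.4 [-132.53   65.33] [ 0.  -3.   2.7] 10.74
78.1 [-132.55   65.03] [-0.1 -1.3  3. ] 11.04
77.8 [-132.57   64.74] [-0.1 -1.5  2.7] 11.34
77.5 [-132.58   64.42] [ 0.1 -1.7  2.5] 11.64
77.2 [-132.57   64.27] [ 0.4 -2.7  3.8] 11.94
76.9 [-132.58   64.23] [-1.  -2.5  4.8] 12.24
76.6 [-132.6    64.16] [-0.4 -2.9  6.3] 12.54
76.3 [-132.59   64.08] [-0.1 -2.3  6.9] 12.84
76.0 [-132.6    64.02] [ 0.1 -2.5  9. ] 13.14
```

Lip contact was felt at about 4 mm of sink, so the leading edge is up. I ease off 1 mm, then slide forward, rising slightly as the lever shortens.

```bash
python3 - <<'E'
from h import *
from bench import env
f0=np.load("f0.npy"); y,_=np.load("zc.npy")
env.move_linear(toW([0,y,78.1]),max_speed=.02)
for k in range(1,8):
    hit=env.move_linear(toW([0,y+2*k,78.1+.085*2*k]),max_speed=.015,max_force=12)
    p,f,o=st(env); print(k,hit,(p+REAR)[1:].round(2),(f-f0).round(1),round(o["time"],2))
    if hit: break
import cv2
pic,d=env.get_image("side"); cv2.imwrite("pics/s1.png",cv2.resize(pic[160:310,220:420],None,fx=4,fy=4)[:,:,::-1])
E
```

```text
1 False [-130.33   65.02] [-0.1 -1.5  3.4] 13.68
2 False [-128.29   65.36] [-1.2 -2.   2.7] 13.97
3 False [-126.34   65.63] [-0.4 -1.7  3.7] 14.25
4 False [-124.41   65.85] [-0.6 -2.7  4.4] 14.53
5 False [-122.41   66.04] [-0.6 -2.9  4.3] 14.82
6 False [-120.49   66.28] [ 0.7 -3.2  5.1] 15.1
7 False [-118.58   66.53] [-1.4 -2.9  5.9] 15.38
```

View pics/s1.png

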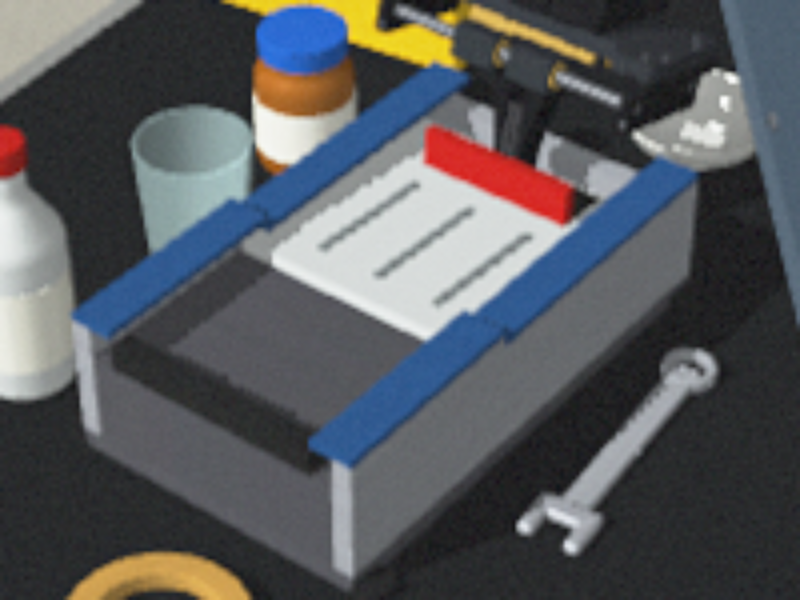

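The leading edge (crop (275,260)–(430,335)) lies past the step at the lip joints, and the finger is against the rib. Now I lift clear of the pad and push on the rib, letting the tool rise.

```bash
python3 - <<'E'
from h import *
from bench import env
f0=np.load("f0.npy")
p,f,o=st(env); y,z=p[1],p[2]
env.move_linear(toW([0,y-.3,z+5]),max_speed=.03)
p,f,o=st(env); print((p+REAR).round(1),(f-f0).round(1))
z+=5
for k in range(1,13):
    dy=min(10*k,125); 
    hit=env.move_linear(toW([0,y+dy,z+.1*min(dy,75)]),max_speed=.03 if k<10 else .015,max_force=14)
    p,f,o=st(env); print(k,hit,(p+REAR).round(1),(f-f0).round(1),round(o["time"],2))
    if hit: break
import cv2
pic,d=env.get_image("side"); cv2.imwrite("pics/s2.png",cv2.resize(pic[160:310,220:420],None,fx=4,fy=4)[:,:,::-1])
E
```

```text
[  -0.7 -118.1   71. ] [-0.2 -1.  -0.7]
1 False [-1.000e-01 -1.079e+02  7.250e+01] [ 0.3 -0.2 -0.3] 16.25
2 False [ -0.1 -98.1  73.6] [ 0.3 -1.3 -1.4] 16.73
3 False [ -0.1 -88.1  74.6] [-0.2 -1.  -0.5] 17.22
4 False [ -0.1 -78.1  75.6] [-0.3 -0.8 -0.1] 17.7
5 False [ -0.1 -68.1  76.6] [-0.5 -0.8  0.4] 18.18
6 False [ -0.1 -58.1  77.6] [-0.3 -0.1  0.1] 18.67
7 False [ -0.1 -48.1  78.6] [-0.8 -0.   0.7] 19.15
8 False [ -0.2 -38.   79. ] [ 0.4 -1.7  0.1] 19.63
9 False [ -0.1 -28.1  79. ] [-0.2 -0.7 -0.6] 20.12
10 False [ -0.1 -18.3  79. ] [ 0.1 -1.2 -0.3] 20.93
11 False [  0.3 -12.4  79.1] [ -3.4 -10.4   1.6] 21.75
12 True [  0.4 -12.7  78.9] [-1.3 -4.8  1.5] 22.18
```

View pics/s2.png

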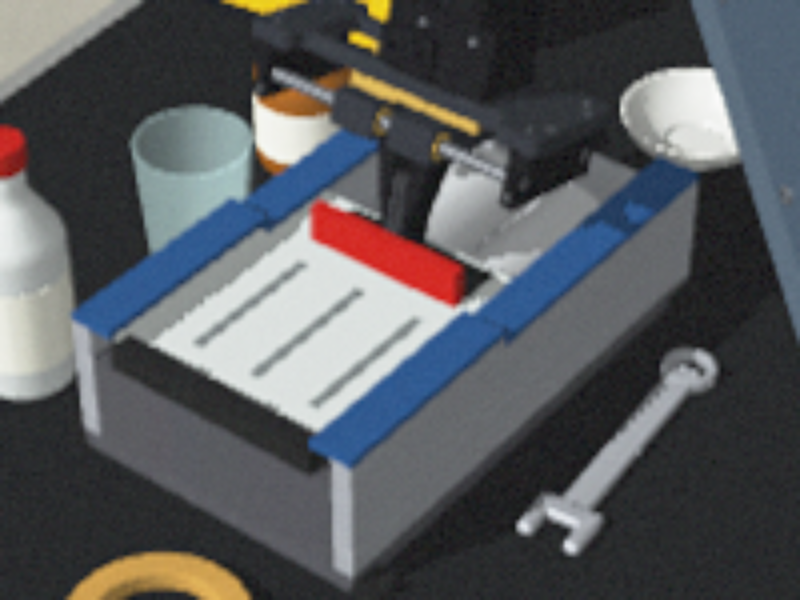

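The leading edge is against the dark end stop (crop (130,340)–(320,440)). I retreat and verify with the tool clear.

```bash
python3 - <<'E'
from h import *
from bench import env
import cv2
p,f,o=st(env)
env.move_linear(toW([0,p[1]-12,p[2]]),max_speed=.03)
env.move_linear(toW([0,p[1]-14,190]),max_speed=.12)
q=env.observe()["qpos"]
env.movep(toW([-60,-200,230]),rpy(1)); env.hold(.3)
pic,d=env.get_image("side"); c=env.get_calibration("side");K,E=c["camera_matrix"],c["extrinsics"]
cv2.imwrite("pics/s3.png",cv2.resize(pic[160:310,220:420],None,fx=4,fy=4)[:,:,::-1])
v,u=np.mgrid[160:310,220:420]; D=d[160:310,220:420]
P=np.stack([(u-K[0,2])/K[0,0]*D,(v-K[1,2])/K[1,1]*D,D],-1)@E[:3,:3].T+E[:3,3]
L=toL(P.reshape(-1,3)).reshape(P.shape)
c3=pic[160:310,220:420].astype(int)
red=(c3[...,0]>150)&(c3[...,1]<70)&(abs(L[...,0])<55)&(L[...,2]>70)
r=L[red];print("rib",np.percentile(r,[2,50,98],axis=0).round(1).tolist())
w=(c3.min(-1)>170)&(abs(L[...,0])<60)&(L[...,2]>60)&(L[...,2]<90)&(L[...,1]<143)&(L[...,1]>25)
a=L[w];k=np.linalg.lstsq(np.c_[a[:,:2],np.ones(len(a))],a[:,2],rcond=None)[0];print("plane",k[:2].round(3),"z@60",k@[0,60,1],"ymax",a[:,1].max())
print(env.observe()["time"])
E
```

```text
rib [[-51.0, 7.8, 77.9], [-6.4, 14.5, 92.6], [41.8, 18.0, 102.9]]
plane [0.001 0.   ] z@60 76.91750670832153 ymax 142.8040591744172
24.9
```

View pics/s3.png

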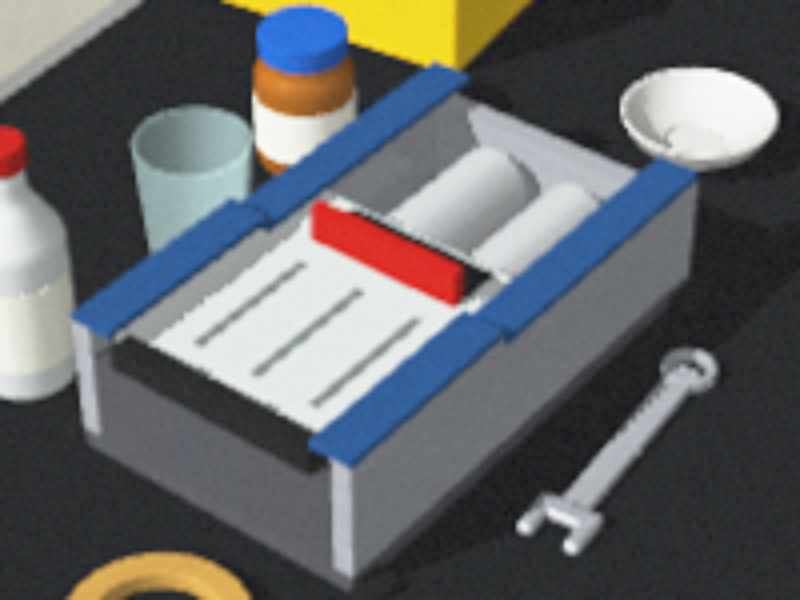

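The plate is level: its top is at 76.9 mm against 76 mm expected, with no slope. It lies against the stop, with the rib front near y≈16 mm, and the bystanders have not moved. I hand the job in.

```bash
python3 -c "
from bench import env
print(env.sign_off())"
```

```text
the job is handed in; nothing more can be done
None
```

The hatch is open: it was rocked up, slid onto the step and pushed home against the end stop, where the last picture showed it level with the bystanders unmoved; it was let go and handed in at about 25 s, though sign-off returned no verdict.

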